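Tip the gas can into its cradle and latch it

TASK

Load the torch gas can: push it over near its top so that it falls into the trough of its cradle with its nozzle towards the sprung head, then push on its base, gently, until it is home and the catch has sprung up behind it. Tip and slide the can without ever picking it up, do not force it, and leave the tweezers, oilstone and small carton where they are.

Things in the scene. Friction and masses are not known exactly. Their poses are not given: they have to be found in the camera images.
- can: Black gas can, grey-blue nozzle cap, about 0.29 kg. Cylinder 67 mm across: body to 156 mm, flat shoulder at 173 mm, then a nozzle 28 mm across up to 196 mm. Origin: centre of the base; z from base to nozzle. Starts upright on the tipping block. Centre of mass about 92 mm up: it falls over by itself once tilted some 15 degrees; pushed low it slides instead. Push with at most 25 N.
- can_nose (a point): Centre of the nozzle's flat end, 196 mm from the base on the can's axis.
- cradle: Fixed grey bed plate, 364 x 112 mm, top 12 mm above the bench. Origin: on its underside, below the middle of the tipping block. x runs along the bed from there to the sprung head, z up; the bed spans x -45 to 319 mm. The aluminium trough's 45-degree walls, 36 mm high, run from x 52 to 232 mm about y = 0; the can lies in it on the bed, axis 33.5 mm above the bed top.
- block_edge (a point): Middle of the tipping block's straight top edge on the trough's side, over which the can tips (24 mm along x from the cradle's origin). The black rubber block on the bed, on which the can stands, is 48 mm along x, 64 mm across and 10 mm high (its top 22 mm above the bench).
- bed_end (a point): Point on the bed's top at its far end (x 319 mm). Near it stands the head, dark steel, 60 mm high: a yoke with a 36 mm slot that lets the nozzle through and stops the can's shoulder, and the plunger behind. The head is clamped anew each time: the yoke's face is anywhere from x 246 to 262 mm from the cradle's origin and is not reported, so home must be felt.
- plunger (a joint): Brass spring plunger, 20 mm across, in the head; the nozzle's end presses it. 0 = fully out, grows in metres as pushed in. Spring 3 N plus 0.35 N per mm. It meets the nozzle 10 mm before the can's shoulder meets the solid yoke; with the can latched it reads about 0.0065.
- catch (a joint): Steel spring catch, 15 mm wide, in the slot of the bed, standing 5 mm above it; moves with the head. 0 = up, grows to 0.006 m as pressed down. The lying can holds it down by its own weight; it springs up behind the can's base (176.5 mm from the yoke's face) when the can is within 3.5 mm of the solid stop, and then holds the can there.
- tweezers: Steel tweezers lying on the bench on the robot's side of the cradle, 121 mm long, 12 mm high, parallel to the cradle. Bystander.
- oil_stone: Grey oilstone on a wooden base, 108 x 44 x 24 mm high, origin at its underside; on the far side of the cradle. Bystander.
- pale_carton: Small pale blue lidded box, 62 x 48 x 40 mm high, origin at its underside; on the far side of the cradle. Bystander.
Not all that is in view belongs to the job. Leave any green look-alike of the can alone.

How it is judged:
By the outcome, as a careful person would: the job done as asked, in the order asked, and still so for the second after the job is handed in, with the robot touching nothing.
It also fails if it takes over 43 s, if anything falls off the work surface, if the arm or the gripper's body presses on something with over 40 N, if the wrist force passes 120 N, or if a joint passes its speed limit or range.

ROBOT

A 6-joint arm with a two-finger parallel gripper is mounted at the origin on a cart in front of the work surface, level with it; the furniture and walls round the work are solid. World frame = base frame: x ahead of the robot, y to its left, z up, the work surface at z = 0. Lengths are in m, angles in rad, forces in N, time in s.
With the tool pointing down it reaches from about 0.225 to 0.725 m from the base axis. Payload 3.1 kg.
Tool frame: the origin (TCP) lies midway between the tips of the shut fingers; the grasp point (between the pads) lies 19 mm behind it; x points along the fingers, y is the direction in which the jaws open and shut, and the axes are right-handed (so a half turn about x gives the same grasp; the last joint's range is limited). The gripper opens to 85 mm and grips with 20 to 120 N. Pads are 22 mm wide; open, the fingers measure 114 mm over their backs; the gripper's body (76 mm by 85 mm) begins 54 mm behind the grasp point. The pads swing forward as they close: fully open they stand 13 mm farther back than shut.
Start: joints at [0.596, 0.048, 0.099, 1.622, 0, 1.443], TCP at [0.393, 0.348, 0.207] pointing down, gripper open.
Joint ranges: [-2.91, 2.91], [-0.99, 1.94], [-1.21, 1.42], [-2.12, 2.29], [-1.49, 1.47], [-3.14, 3.14]. Speed limits (rad/s): [2.79, 2.79, 3.14, 3.14, 3.14, 3.14].

INTERFACE

Orientations are given as a unit quaternion [w, x, y, z].
In Python, from bench import * gives the robot as it stands. The module is installed in compiled form; this text tells all that it offers.
- The arm moves only by the tool drive_tool, never from a script. Its argument "targets" is a list of rows, each a list of 5 numbers: the closure, from 0 (fully open) to 1 (shut), then the shift along the world's x, y, z in cm, then the turn about the world's z in rad. A call has 1 to 12 rows; each row is the pose to reach, as a shift and turn from the pose measured when the call began; what a row does not reach only later rows make up. A row lasts 1/12 s, in which the tool goes at most 41.7 mm and 7.16 degrees, less where a joint would pass 70% of its speed; a pose out of reach is approached as far as the arm can. A call with a gripper value outside its range is refused whole. The fingers move at their own pace and stop on an object; the grip force is fixed at half the most. Time passes only in rows, so rows that repeat a pose let the fingers close. It gives the time, the measured TCP pose, the force and the opening at its end, in the units of the state.
- sense(): the state, without advancing time (a new reading comes with each control period).
- grab_frame(name): name is "scene" or "top" or "wrist"; returns a dict with "color" (480x640x3 uint8, red, green, blue), "range_z" (480x640 float32, m along the optical axis (not along the pixel's ray), 0 where there is no reading), "intrinsics" (3x3 intrinsics, pixels), "cam_to_world" (4x4, takes a point from camera to world coordinates). Camera axes: x right, y up, looking along -z (the intrinsics and any distortion apply to the point x, -y, -z); pixel columns grow to the right and rows downward; lengths in m; the calibration is good to about 2 mm. A picture is of the moment at which its call begins.
- sign_off(): hands the job in, once; it reports no verdict.
The state is a dict: "time_s": time; "q": joint angles; "joint_vel": joint speeds; "effort": joint torques, N m; "position": TCP position; "orientation": TCP orientation; "ft_force": force on the tool from outside, world axes, zero at the start; "moment": the same for the moment, N m; "grip_width": opening from 0.0 (shut) to 1.0 (fully open).
Only numpy, scipy, OpenCV 4.12 (cv2) and the standard library are available. Lean on these libraries where they do the work, as an engineer would, in place of code of your own. Each camera call takes 0.05 s, during which the arm holds its last target. There are 200 camera calls.

## Working session

There is one attempt and no reset: what is moved stays moved. The work goes in short steps, Python scripts to look and compute and a tool call to move; the robot and the scene stay as the last step left them, time stands still between calls to the robot, and variables do not carry over. Pictures are saved under pics/ and viewed, about 8 in all and at most 12, crops included, and the job is handed in when it is done.

Besides the shell and the picture viewer there is one more tool, called after "Call:" in YAML: its name, and indented under it one key for each argument. drive_tool: Moves the arm, as the interface text tells. Its arguments: {"type":"object","properties":{"targets":{"type":"array","items":{"type":"array","items":{"type":"number"}}}},"required":["targets"]}

```bash
mkdir -p pics
cat > h.py <<'E'
from bench import *
import numpy as np, cv2
def save(f,n): cv2.imwrite('pics/'+n+'.png',f['color'][:,:,::-1])
def cloud(f):
    K=f['intrinsics'];Z=f['range_z'];v,u=np.mgrid[0:480,0:640]
    P=np.stack([(u-K[0,2])/K[0,0]*Z,-(v-K[1,2])/K[1,1]*Z,-Z],-1)
    M=f['cam_to_world'];return P@M[:3,:3].T+M[:3,3]
E
python3 - <<'E'
from h import *
s=sense();print(s)
for n in('scene','top'):
    f=grab_frame(n);save(f,n+'0');np.savez(n+'0.npz',**f);print(n,f['intrinsics'],f['cam_to_world'].round(3))
a=cv2.imread('pics/scene0.png');
E
```

```text
{'time_s': 0.0, 'q': array([ 5.96226982e-01,  4.87197995e-02,  9.75480737e-02,  1.62201045e+00,
       -9.99984898e-06,  1.44300026e+00]), 'joint_vel': array([-3.69766587e-05,  4.50006764e-04, -1.53297551e-03,  3.12043225e-04,
       -7.55634735e-04, -1.96851695e-03]), 'effort': array([-7.07648014e-04, -3.38784742e+01,  3.20016289e+01,  2.03764206e-02,
       -2.25477029e-04, -4.95731712e-06]), 'position': array([0.3927353 , 0.34736063, 0.2060084 ]), 'orientation': array([ 0.64423202,  0.28979445,  0.64510949, -0.29123536]), 'ft_force': array([ 0.03387534,  0.30354042, -0.38290543]), 'moment': array([-0.04815164,  0.04536446,  0.01198125]), 'grip_width': 0.9988781236391667}
scene [[458.23827678   0.         321.98823235]
 [  0.         458.23827678 237.70275867]
 [  0.           0.           1.        ]] [[-0.842 -0.465  0.273  0.78 ]
 [ 0.539 -0.715  0.445  0.47 ]
 [-0.011  0.522  0.853  0.952]
 [ 0.     0.     0.     1.   ]]
top [[604.53193895   0.         321.69232457]
 [  0.         604.53193895 238.50728758]
 [  0.           0.           1.        ]] [[ 0.365  0.747 -0.555 -0.017]
 [-0.931  0.295 -0.216 -0.153]
 [ 0.003  0.595  0.804  0.945]
 [ 0.     0.     0.     1.   ]]
```

View pics/scene0.png

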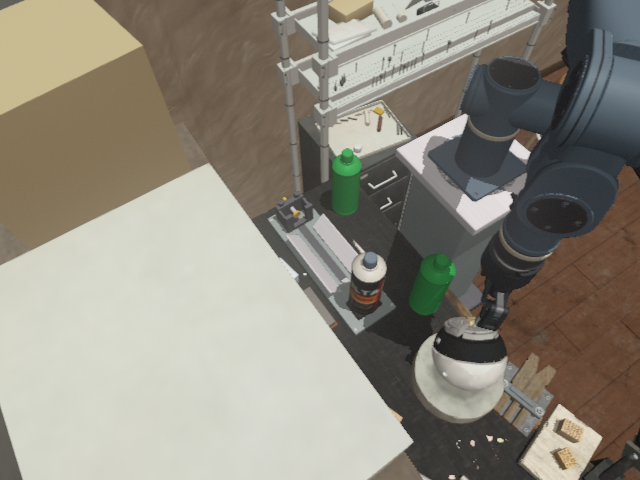

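View pics/top0.png

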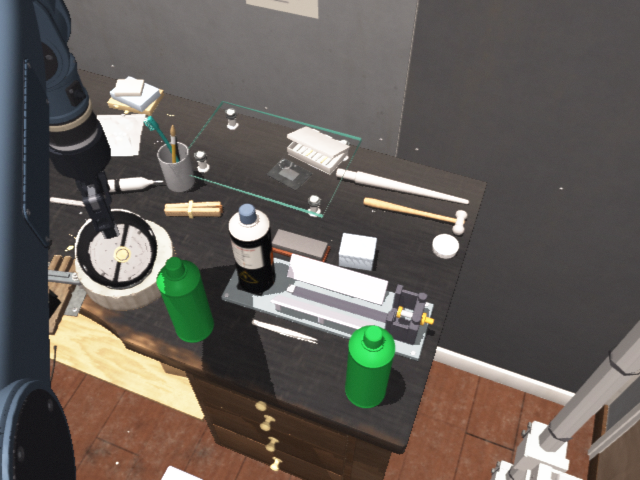

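```bash
cat > m.py <<'E'
from h import *
F={n:dict(np.load(n+'0.npz')) for n in('scene','top')}
C={n:cloud(F[n]) for n in F}
for n,pts in {'top':[(248,212),(250,225),(252,260),(224,297),(428,350),(434,310),(410,310),(340,278),(330,305),(285,332),(372,333),(175,265),(365,350),(300,250),(357,250),(265,283),(398,322),(425,320),(275,155),(317,200)],'scene':[(370,260),(370,272),(366,300),(295,210),(347,155),(440,262),(320,250),(350,318),(30,60),(200,300),(400,440),(140,210)]}.items():
    for u,v in pts: print(n,u,v,C[n][v,u].round(3))
# bed top points
P=C['top'];hsv=cv2.cvtColor(F['top']['color'],cv2.COLOR_RGB2HSV)
m=(abs(P[...,2]-.012)<.005)&(hsv[...,2]>90)&(hsv[...,1]<60)
m[:230]=0;m[:,:215]=0;m[:,450:]=0
q=P[m];print(m.sum(),q.mean(0));r=cv2.minAreaRect(q[:,:2].astype(np.float32)*1000);print(r,cv2.boxPoints(r))
# can nose: triangulate cap
rays=[]
for n,(u0,v0,u1,v1) in {'top':(225,195,275,222),'scene':(345,245,395,270)}.items():
    h=cv2.cvtColor(F[n]['color'],cv2.COLOR_RGB2HSV);Q=C[n];k=np.zeros((480,640),bool);k[v0:v1,u0:u1]=1
    k&=(h[...,0]>95)&(h[...,0]<130)&(h[...,1]>50);t=k&(Q[...,2]>.205)
    print(n,'cap',k.sum(),t.sum(),Q[t].mean(0),Q[k][:,2].max(),np.percentile(Q[k],[5,95],axis=0).round(3))
    k2=np.zeros((480,640),bool);k2[v0:v1+90,u0-20:u1+20]=1
    k2&=(Q[...,2]>.05)&(Q[...,2]<.17);
    p=Q[k2];
    if len(p): 
        A=np.c_[2*p[:,:2],np.ones(len(p))];s=np.linalg.lstsq(A,(p[:,:2]**2).sum(1),rcond=None)[0];print('circ',s[:2],np.sqrt(s[2]+s[0]**2+s[1]**2))
im=F['top']['color'][170:390,150:470,::-1];cv2.imwrite('pics/tc.png',cv2.resize(im,None,fx=2.5,fy=2.5,interpolation=cv2.INTER_CUBIC))
E
python3 m.py
```

```text
top 248 212 [0.489 0.166 0.219]
top 250 225 [0.482 0.161 0.197]
top 252 260 [0.465 0.157 0.127]
top 224 297 [0.441 0.212 0.012]
top 428 350 [ 0.48  -0.156  0.002]
top 434 310 [ 0.561 -0.145 -0.   ]
top 410 310 [ 0.536 -0.106  0.015]
top 340 278 [0.542 0.029 0.034]
top 330 305 [0.495 0.029 0.014]
top 285 332 [0.418 0.083 0.01 ]
top 372 333 [ 0.373 -0.077  0.198]
top 175 265 [0.373 0.233 0.197]
top 365 350 [ 0.359 -0.073  0.17 ]
top 300 250 [0.578 0.121 0.026]
top 357 250 [0.605 0.019 0.042]
top 265 283 [0.476 0.145 0.046]
top 398 322 [ 0.507 -0.093  0.013]
top 425 320 [ 0.505 -0.136  0.051]
top 275 155 [ 0.808  0.277 -0.001]
top 317 200 [0.687 0.13  0.046]
scene 370 260 [0.498 0.175 0.219]
scene 370 272 [0.502 0.185 0.192]
scene 366 300 [0.511 0.196 0.096]
scene 295 210 [ 0.503 -0.103  0.048]
scene 347 155 [ 0.379 -0.073  0.195]
scene 440 262 [0.383 0.241 0.197]
scene 320 250 [0.502 0.006 0.012]
scene 350 318 [0.538 0.184 0.011]
scene 30 60 [0.801 0.203 0.791]
scene 200 300 [0.784 0.351 0.73 ]
scene 400 440 [0.737 0.462 0.731]
scene 140 210 [0.789 0.279 0.729]
5719 [0.49628858 0.03533
[... 173 characters left out ...]
91077 -132.58778]
 [ 656.6415   255.22096]]
top cap 140 122 [0.48621426 0.1662441  0.21343321] 0.22229144836539383 [[0.481 0.158 0.203]
 [0.495 0.177 0.22 ]]
circ [0.434047   0.15195903] 0.044806847009234m.py:16: RuntimeWarning: Mean of empty slice.
  print(n,'cap',k.sum(),t.sum(),Q[t].mean(0),Q[k][:,2].max(),np.percentile(Q[k],[5,95],axis=0).round(3))
  ret = um.true_divide(
Traceback (most recent call last):
  File "m.py", line 16, in <module>
    print(n,'cap',k.sum(),t.sum(),Q[t].mean(0),Q[k][:,2].max(),np.percentile(Q[k],[5,95],axis=0).round(3))
                                               ~~~~~~~~~~~~~^^
ValueError: zero-size array to reduction operation maximum which has no identity
```

```bash
cat > m2.py <<'E'
from h import *
F={n:dict(np.load(n+'0.npz')) for n in('scene','top')}
C={n:cloud(F[n]) for n in F}
allp=[]
for n in F:
    P=C[n];h=cv2.cvtColor(F[n]['color'],cv2.COLOR_RGB2HSV)
    x,y,z=P[...,0],P[...,1],P[...,2]
    m=(abs(z-.012)<.0035)&(x>.40)&(x<.60)&(y>-.2)&(y<.26)&(h[...,2]>85)&(h[...,1]<70)
    m=cv2.morphologyEx(m.astype(np.uint8),cv2.MORPH_OPEN,np.ones((3,3)))
    k,l,st,_=cv2.connectedComponentsWithStats(m);
    keep=np.isin(l,[i for i in range(1,k) if st[i,4]>150]); q=P[keep];allp.append(q)
    r=cv2.minAreaRect(q[:,:2].astype(np.float32)*1000);print(n,len(q),q[:,2].mean(),r);print(cv2.boxPoints(r).round(1))
    b=(z>.205)&(z<.235)&(abs(x-.49)<.05)&(abs(y-.17)<.04)
    q=P[b];print('nozzle',b.sum(),q.mean(0),q.min(0),q.max(0))
    t=q[q[:,2]>.2155];print(' top',len(t),t.mean(0),np.median(t,0),t.min(0),t.max(0))
    b=(z>.184)&(z<.2)&(abs(x-.49)<.05)&(abs(y-.17)<.05);q=P[b];print(' shoulder z .19',b.sum(),q[:,:2].min(0),q[:,:2].max(0),np.median(q[:,2]))
    w=(z>.04)&(z<.06)&(x>.44)&(x<.58)&(y<.12)&(y>-.065)
    q=P[w];print('trough tops',len(q));
    if len(q):
      for y0 in np.arange(-.06,.12,.02):
        s=q[abs(q[:,1]-y0)<.004]; print(round(y0,2),np.sort(s[:,0])[::max(1,len(s)//6)].round(3))
    hd=(z>.055)&(z<.075)&(x>.42)&(x<.6)&(y<-.03)&(y>-.2);q=P[hd];print('head',len(q),q[:,:2].min(0) if len(q) else 0,q[:,:2].max(0) if len(q) else 0)
im=F['top']['color'][180:380,180:450,::-1];cv2.imwrite('pics/tc.png',cv2.resize(im,None,fx=2.9,fy=2.9,interpolation=cv2.INTER_CUBIC))
sh=C['scene'][C['scene'][...,2]>.6];sh=sh[(sh[:,2]<.8)&(sh[:,0]>.5)];print('shelf',sh.min(0),sh.max(0))
E
python3 m2.py
```

```text
scene 2250 0.01259051120803974 ((501.490478515625, 36.84944152832031), (113.13671875, 363.2516784667969), 2.1554548740386963)
[[ 438.1  216.2]
 [ 451.8 -146.8]
 [ 564.8 -142.5]
 [ 551.2  220.5]]
nozzle 184 [0.49629209 0.17143361 0.21622031] [0.48168149 0.15645794 0.2050003 ] [0.50753767 0.18285756 0.22170076]
 top 132 [0.49470553 0.16966333 0.2183963 ] [0.49424778 0.16982529 0.21823955] [0.48168149 0.15645794 0.21558531] [0.50622985 0.18224726 0.22170076]
 shoulder z .19 441 [0.46425282 0.14007462] [0.52407814 0.19829887] 0.18946789315974544
trough tops 598
-0.06 [0.452 0.455 0.456 0.458 0.463 0.552]
-0.04 [0.453 0.455 0.459 0.462 0.548 0.553 0.556]
-0.02 [0.452 0.455 0.456 0.459 0.547 0.55  0.554 0.557]
0.0 [0.448 0.454 0.457 0.544 0.548 0.553 0.556]
0.02 [0.449 0.453 0.456 0.459 0.546 0.553]
0.04 [0.448 0.452 0.456 0.544 0.549 0.552 0.554]
0.06 [0.446 0.451 0.454 0.457 0.545 0.551 0.553]
0.08 [0.448 0.454 0.542 0.546 0.55  0.552]
0.1 [0.542 0.546 0.547 0.55  0.55  0.552 0.553]
head 391 [ 0.47055749 -0.13127468] [ 0.5445801  -0.07454688]
top 3956 0.01264547264944936 ((501.2142944335
[... 358 characters left out ...]
86405 0.1583802  0.21555221] [0.50548493 0.18429199 0.22259154]
 shoulder z .19 589 [0.46256942 0.14169921] [0.52232682 0.20074277] 0.18952340870212014
trough tops 1100
-0.06 []
-0.04 [0.452 0.463 0.55  0.552 0.553 0.555 0.561]
-0.02 [0.449 0.453 0.457 0.548 0.551 0.553]
0.0 [0.449 0.452 0.458 0.547 0.55  0.553 0.559]
0.02 [0.449 0.452 0.455 0.546 0.549 0.551 0.555]
0.04 [0.448 0.451 0.455 0.545 0.549 0.551 0.553]
0.06 [0.448 0.45  0.456 0.545 0.548 0.55  0.555]
0.08 [0.447 0.449 0.453 0.541 0.545 0.548 0.552]
0.1 [0.446 0.449 0.453 0.544 0.547 0.549 0.552]
head 674 [ 0.46731803 -0.14623792] [ 0.54564062 -0.07387845]
shelf [0.71924687 0.11439715 0.62777801] [0.91154254 0.48382821 0.79184644]
```

```bash
ls pics
```

```text
scene0.png
tc.png
top0.png
```

View pics/tc.png

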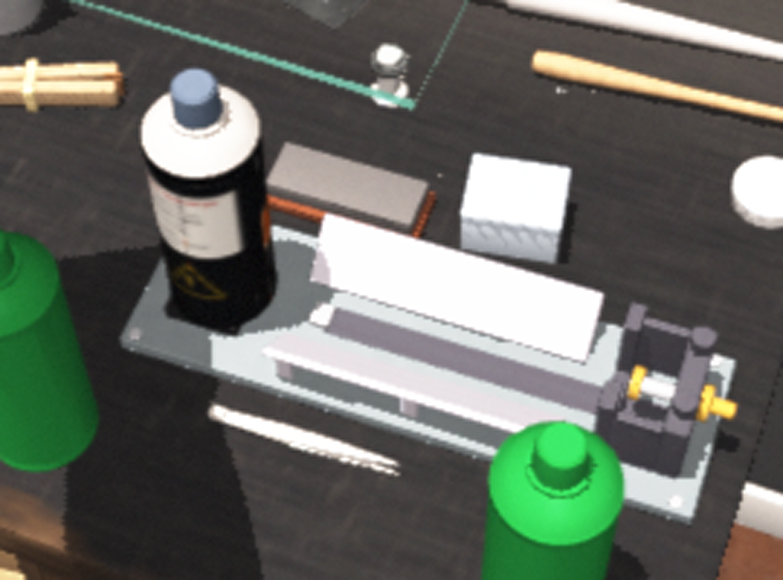

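Run:
```python
from h import *
from scipy.spatial.transform import Rotation as R
s=sense();w,x,y,z=s['orientation'];M=R.from_quat([x,y,z,w]).as_matrix();print(M.round(3))
P=cloud(dict(np.load('top0.npz')));Q=cloud(dict(np.load('scene0.npz')))
for n,A in(('top',P),('scene',Q)):
  for x0 in np.arange(.40,.60,.04):
    print(n,round(x0,2),[ (lambda b: round(float(b.max()),3) if len(b) else None)(A[(abs(A[...,0]-x0)<.02)&(abs(A[...,1]-y0)<.02)&(A[...,2]<.6)][:,2]) for y0 in np.arange(.24,.42,.04)])
```

```text
[[-0.002  0.749  0.662]
 [-0.001  0.662 -0.749]
 [-1.    -0.002 -0.   ]]
top 0.4 [0.199, 0.6, 0.6, 0.171, 0.171]
top 0.44 [0.005, 0.004, 0.582, 0.308, 0.171]
top 0.48 [0.009, 0.006, 0.056, 0.151, 0.152]
top 0.52 [0.012, 0.006, 0.006, 0.057, 0.056]
top 0.56 [0.005, 0.006, 0.006, 0.007, 0.024]
scene 0.4 [0.2, 0.592, 0.599, 0.6, 0.6]
scene 0.44 [0.007, 0.006, 0.6, 0.6, 0.577]
scene 0.48 [0.007, 0.005, 0.104, 0.152, 0.153]
scene 0.52 [0.005, 0.005, 0.006, 0.055, 0.055]
scene 0.56 [0.014, 0.006, 0.005, 0.005, 0.024]
```

Call:
drive_tool:
  targets:
    - [0,2,-1,2,0]
    - [0.3,4,-2,2,-0.1]
    - [0.6,6,-4,2,-0.2]
    - [1,8,-6,2,-0.3]
    - [1,10,-7.5,2,-0.4]
    - [1,10.3,-7.5,2,-0.5]
    - [1,10.3,-7.5,1,-0.6]
    - [1,10.3,-7.5,0,-0.686]
    - [1,10.3,-7.5,-2,-0.686]
    - [1,10.3,-7.5,-4,-0.686]
    - [1,10.3,-7.5,-4.5,-0.686]
    - [1,10.3,-7.5,-4.5,-0.686]

```text
time_s: 1.1
position: [0.494, 0.2716, 0.1582]
orientation: [0.508, 0.488, 0.511, -0.493]
ft_force: [-0.3, 0.6, -0.1]
grip_width: 0.003
```

Run:
```python
from h import *
f=grab_frame('wrist');save(f,'w1');P=cloud(f);s=sense();print(s['time_s'],s['position'],s['orientation'],s['ft_force'])
f=grab_frame('scene');P=cloud(f);cv2.imwrite('pics/s1.png',cv2.resize(f['color'][130:430,230:630,::-1],None,fx=2,fy=2))
```

```text
1.15 [0.49492133 0.27204801 0.16004084] [ 0.5084144   0.48901588  0.51041106 -0.49179143] [0.15910358 1.11349431 0.17590542]
```

View pics/s1.png

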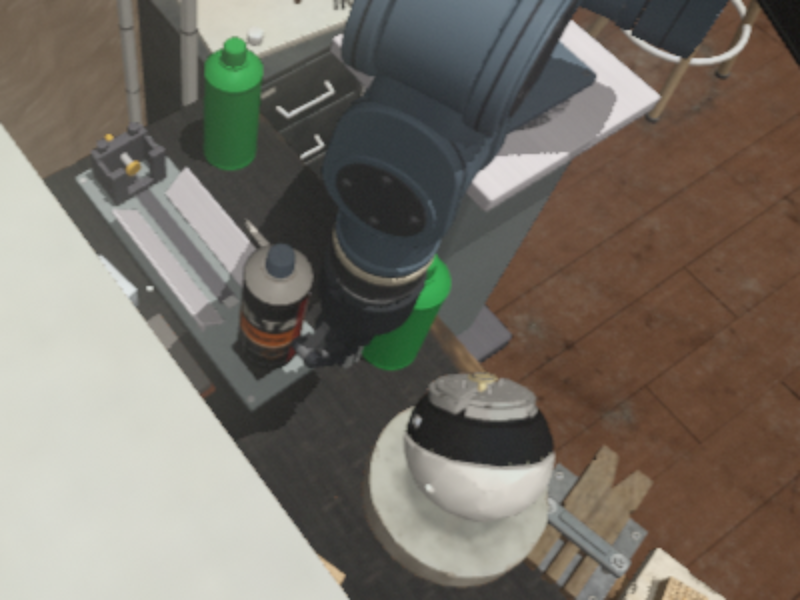

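Call:
drive_tool:
  targets:
    - [1,-0.1,-1.5,0,0]
    - [1,-0.1,-3,0,0]
    - [1,-0.1,-4,0,0]
    - [1,-0.1,-4.3,0,0]
    - [1,-0.1,-4.6,0,0]
    - [1,-0.1,-4.9,0,0]
    - [1,-0.1,-5.2,0,0]
    - [1,-0.1,-5.4,0,0]
    - [1,-0.1,-5.6,0,0]
    - [1,-0.1,-5.8,0,0]
    - [1,-0.1,-6.0,0,0]
    - [1,-0.1,-6.2,0,0]

```text
time_s: 2.2
position: [0.4947, 0.2104, 0.1613]
orientation: [0.509, 0.49, 0.51, -0.491]
ft_force: [-0.1, 0.0, -0.1]
grip_width: -0.001
```

```bash
cat > c.py <<'E'
from h import *
import sys
s=sense();print(s['time_s'],s['position'],s['ft_force'])
f=grab_frame('top');P=cloud(f);x,y,z=P[...,0],P[...,1],P[...,2]
b=(z>.206)&(z<.235)&(abs(x-.49)<.03)&(y>.02)&(y<.19)
h=cv2.cvtColor(f['color'],cv2.COLOR_RGB2HSV);b&=(h[...,0]>95)&(h[...,0]<130)&(h[...,1]>50)
print('nose',b.sum(),P[b].mean(0) if b.any() else 0)
if len(sys.argv)>1: cv2.imwrite('pics/'+sys.argv[1]+'.png',cv2.resize(f['color'][180:380,180:450,::-1],None,fx=2.9,fy=2.9,interpolation=cv2.INTER_CUBIC))
E
python3 c.py
```

```text
2.2 [0.49468129 0.21035738 0.16131125] [-0.05727703  0.0190824  -0.10771807]
nose 212 [0.49011831 0.16834383 0.21632209]
```

Call:
drive_tool:
  targets:
    - [1,0,-0.25,0,0]
    - [1,0,-0.5,0,0]
    - [1,0,-0.75,0,0]
    - [1,0,-1.0,0,0]
    - [1,0,-1.25,0,0]
    - [1,0,-1.5,0,0]
    - [1,0,-1.75,0,0]
    - [1,0,-2.0,0,0]

```text
time_s: 2.92
position: [0.496, 0.1907, 0.1641]
orientation: [0.509, 0.491, 0.509, -0.489]
ft_force: [-0.6, 1.7, 9.4]
grip_width: 0.006
```

```bash
python3 c.py
```

```text
2.9167 [0.49600639 0.19066208 0.16410277] [-0.63131144  1.72990415  9.36720334]
nose 222 [0.49138065 0.15259256 0.21665537]
```

Run:
```python
from h import *
a=grab_frame('top')['color'][150:390,100:420,::-1];b=grab_frame('scene')['color'][170:410,270:510,::-1];w=grab_frame('wrist')['color'][:,:,::-1]
print(sense()['ft_force'],sense()['moment'],sense()['position'])
i=np.hstack([cv2.resize(a,(464,348)),cv2.resize(b,(336,336)).__class__(0) if 0 else cv2.resize(b,(336,348))]);cv2.imwrite('pics/p5.png',i);cv2.imwrite('pics/w5.png',w)
```

```text
[-0.517499    1.04371857  8.39224067] [0.31265852 0.193146   0.01704863] [0.49605765 0.19057715 0.16417908]
```

View pics/p5.png

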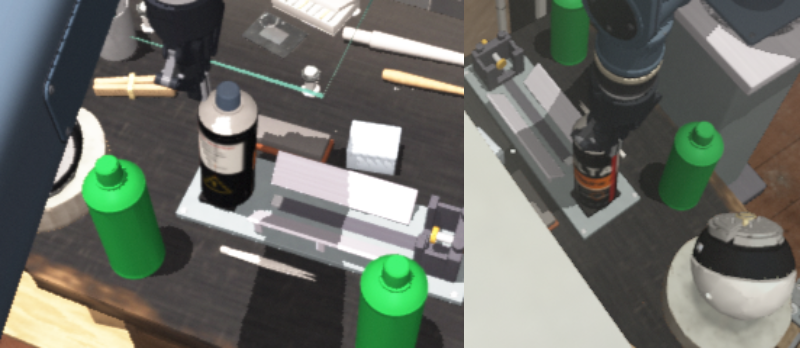

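View pics/w5.png

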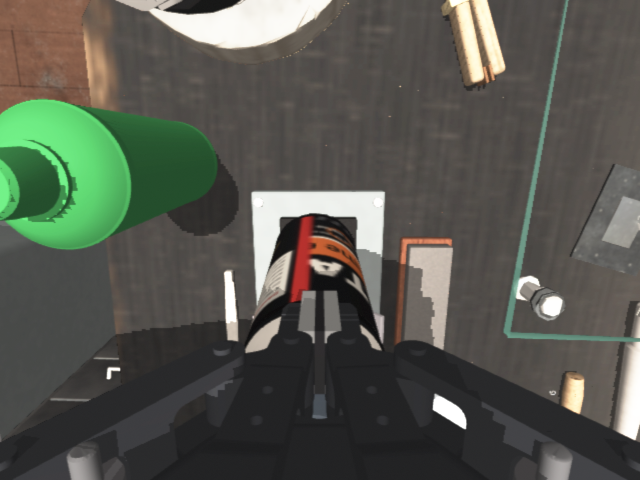

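Run:
```python
from h import *
f=grab_frame('wrist');P=cloud(f);np.save('wc.npy',P)
for u in(320,305,290):
  print(u);[print(v,P[v,u].round(4),f['color'][v,u]) for v in range(200,440,10)]
g=grab_frame('scene');Q=cloud(g);t=(abs(Q[...,0]-.495)<.06)&(Q[...,2]<.3)&(Q[...,2]>.15)&(Q[...,1]<.25)&(Q[...,1]>.09)
q=Q[t]
for z0 in np.arange(.155,.3,.01):
  s=q[abs(q[:,2]-z0)<.005]; print(round(z0,3),len(s), s.min(0).round(3)[:2] if len(s) else '', s.max(0).round(3)[:2] if len(s) else '')
```

```text
320
200 [0.4955 0.2116 0.0136] [238 241 237]
210 [0.4958 0.2033 0.0138] [236 239 235]
220 [0.4958 0.2008 0.0456] [28 27 27]
230 [0.4958 0.1986 0.0714] [30 28 28]
240 [0.4958 0.197  0.0939] [198  96  52]
250 [0.4958 0.1953 0.1121] [200  96  52]
260 [0.4958 0.1938 0.1278] [77 73 68]
270 [0.4958 0.1926 0.142 ] [223 214 197]
280 [0.4958 0.1917 0.1548] [16 17 17]
290 [0.4959 0.1902 0.1645] [22 21 22]
300 [0.4953 0.2012 0.2026] [31 30 31]
310 [0.4953 0.2012 0.2115] [31 30 31]
320 [0.4952 0.2013 0.2193] [31 30 31]
330 [0.4952 0.2013 0.2263] [34 33 34]
340 [0.4953 0.1984 0.227 ] [48 46 47]
350 [0.4955 0.195  0.227 ] [48 46 47]
360 [0.4956 0.1917 0.2273] [47 46 46]
370 [0.4957 0.1884 0.2274] [47 46 46]
380 [0.4959 0.1841 0.2264] [47 46 46]
390 [0.496  0.1805 0.2263] [47 45 46]
400 [0.4966 0.1671 0.2133] [76 81 89]
410 [0.4966 0.1659 0.2171] [75 81 87]
420 [0.4951 0.2009 0.2651] [35 35 36]
430 [0.4951 0.2011 0.2682] [34 34 35]
305
200 [0.4831 0.2114 0.015 ] [238 240 236]
210 [0.4832 0.2025 0.0123] [238 241 237]
220 [0.4844 0.2    0.0439] [177  46  43]
230 [0.4853 0.1979 0.0698] [178  49  45]
2
[... 1570 characters left out ...]
89  0.2068 0.2669] [34 34 36]
410 [0.4892 0.2071 0.2703] [35 35 37]
420 [0.4894 0.2064 0.2721] [32 33 34]
430 [0.4894 0.2045 0.2724] [32 31 33]
0.155 78 [0.478 0.145] [0.528 0.191]
0.165 73 [0.49  0.145] [0.528 0.191]
0.175 84 [0.492 0.122] [0.528 0.189]
0.185 75 [0.491 0.126] [0.527 0.188]
0.195 27 [0.492 0.136] [0.512 0.2  ]
0.205 34 [0.482 0.148] [0.51  0.201]
0.215 28 [0.483 0.141] [0.51  0.201]
0.225 17 [0.49  0.196] [0.51  0.201]
0.235 47 [0.471 0.186] [0.525 0.204]
0.245 113 [0.456 0.181] [0.535 0.205]
0.255 65 [0.447 0.195] [0.542 0.207]
0.265 70 [0.441 0.193] [0.55  0.207]
0.275 98 [0.435 0.178] [0.555 0.207]
0.285 165 [0.435 0.179] [0.555 0.209]
0.295 86 [0.507 0.184] [0.545 0.209]
```

Call:
drive_tool:
  targets:
    - [1,0,0.2,0,0]
    - [1,0,0.4,0,0]
    - [1,0,0.6,0,0]
    - [1,0,0.8,0,0]
    - [1,0,1.0,0,0]
    - [1,0,1.2,0,0]
    - [1,0,1.4,0,0]
    - [1,0,1.7,0,0]
    - [1,0,2.2,0,0]
    - [1,0,3.0,0,0]
    - [1,0,4.0,0,0]
    - [1,0,5.0,0,0]

```text
time_s: 4.22
position: [0.4959, 0.2417, 0.1641]
orientation: [0.509, 0.491, 0.509, -0.489]
ft_force: [-0.1, -1.0, -1.0]
grip_width: -0.001
```

```bash
python3 c.py
python3 - <<'E'
from h import *
p=sense()['position']
for n in('wrist','scene','top'):
  Q=cloud(grab_frame(n));t=(abs(Q[...,0]-p[0])<.014)&(abs(Q[...,1]-p[1])<.016)&(Q[...,2]>.1)&(Q[...,2]<.3)
  q=Q[t];print(n,len(q),np.sort(q[:,2])[:8].round(4),q.min(0),q.max(0))
  c=(Q[...,2]>.05)&(Q[...,2]<.16)&(abs(Q[...,0]-.4935)<.006)&(Q[...,1]<.22)&(Q[...,1]>.19);q=Q[c];print('can rear',len(q),q[:,1].mean() if len(q) else 0, q[:,1].max() if len(q) else 0)
E
```

```text
4.2167 [0.49593293 0.24169465 0.16405824] [-0.1430826  -0.95161147 -0.98100103]
nose 215 [0.4900189  0.16830864 0.2160972 ]
wrist 14482 [0.1923 0.1928 0.1929 0.1929 0.1929 0.1929 0.193  0.1931] [0.48184541 0.23120933 0.19234726] [0.50980745 0.25957688 0.28518016]
can rear 78 0.20275858769626498 0.2034289036095608
scene 143 [0.1921 0.1924 0.1926 0.1933 0.1943 0.1952 0.1957 0.1964] [0.48234054 0.24304046 0.19208301] [0.5098182  0.25861495 0.27403514]
can rear 38 0.2016559102139587 0.2028288354562468
top 376 [0.1888 0.19   0.1921 0.1921 0.1924 0.1927 0.1928 0.1946] [0.48185284 0.22762729 0.18881296] [0.50928974 0.2538459  0.29872122]
can rear 0 0 0
```

Call:
drive_tool:
  targets:
    - [1,0,0,-1.5,0]
    - [1,0,0,-3,0]
    - [1,-0.2,0,-4,0]
    - [1,-0.2,-0.8,-4,0]
    - [1,-0.2,-1.6,-4,0]
    - [1,-0.2,-2.2,-4,0]
    - [1,-0.2,-2.5,-4,0]
    - [1,-0.2,-2.75,-4,0]
    - [1,-0.2,-3.0,-4,0]
    - [1,-0.2,-3.25,-4,0]
    - [1,-0.2,-3.5,-4,0]
    - [1,-0.2,-3.7,-4,0]

```text
time_s: 5.42
position: [0.494, 0.204, 0.1243]
orientation: [0.51, 0.491, 0.51, -0.489]
ft_force: [-0.3, 0.4, -0.8]
grip_width: -0.003
```

```bash
python3 c.py
```

```text
5.4167 [0.4940173  0.20399841 0.12425067] [-0.28681947  0.39320688 -0.83274696]
nose 223 [0.49085663 0.15424877 0.2170223 ]
```

Call:
drive_tool:
  targets:
    - [1,0,-0.25,0,0]
    - [1,0,-0.5,0,0]
    - [1,0,-0.75,0,0]
    - [1,0,-1.0,0,0]
    - [1,0,-1.25,0,0]
    - [1,0,-1.5,0,0]

```text
time_s: 5.97
position: [0.4939, 0.1883, 0.124]
orientation: [0.51, 0.491, 0.509, -0.489]
ft_force: [0.4, -0.4, -0.8]
grip_width: -0.0
```

```bash
python3 c.py
```

```text
5.9667 [0.49385888 0.18826058 0.12404449] [ 0.41642705 -0.392596   -0.75076501]
nose 216 [0.49136598 0.13094787 0.21647438]
```

Call:
drive_tool:
  targets:
    - [1,0,-0.25,0,0]
    - [1,0,-0.5,0,0]
    - [1,0,-0.75,0,0]
    - [1,0,-1.0,0,0]
    - [1,0,-1.1,0,0]
    - [1,0,-1.1,0,0]
    - [1,0,-1.1,0,0]
    - [1,0,-1.1,0,0]
    - [1,0,-1.1,0,0]
    - [1,0,-1.1,0,0]

```text
time_s: 6.85
position: [0.4939, 0.177, 0.124]
orientation: [0.51, 0.491, 0.509, -0.49]
ft_force: [0.3, 0.5, 0.1]
grip_width: 0.001
```

```bash
python3 c.py fall
```

```text
6.85 [0.49386152 0.17695415 0.12402725] [0.29862609 0.52206073 0.11756039]
nose 7 [0.48396824 0.16439209 0.21709279]
```

View pics/fall.png

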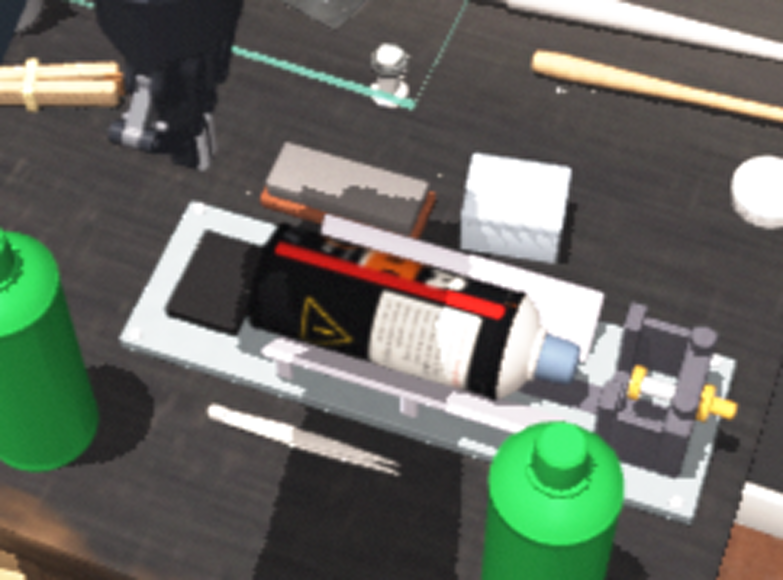

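```bash
cat > d.py <<'E'
from h import *
o=np.array([.4962,.1746]);u=np.array([.0379,-.9993]);v=np.array([.9993,.0379])
s=sense();p=s['position'];print(s['time_s'],p,s['ft_force'],'tcp cradle',((p[:2]-o)@u*1000).round(1),((p[:2]-o)@v*1000).round(1))
for n in('top','scene'):
  f=grab_frame(n);Q=cloud(f);X=(Q[...,:2]-o)@u*1000;Y=(Q[...,:2]-o)@v*1000;Z=Q[...,2]*1000
  t=(abs(X-110)<120)&(abs(Y)<12)&(Z>60)&(Z<90)
  x=X[t];z=Z[t];y=Y[t];print(n,'canline x',np.percentile(x,[0,1,99,100]).round(1),[(a,z[abs(x-a)<5].max().round(1),np.median(y[(abs(x-a)<5)&(z>77)]).round(1)) for a in range(30,250,20) if (abs(x-a)<5).any()])
  t=(abs(X-235)<60)&(abs(Y)<14)&(Z>35)&(Z<66);h=cv2.cvtColor(f['color'],cv2.COLOR_RGB2HSV);t&=(h[...,0]>95)&(h[...,0]<130)&(h[...,1]>60)&(h[...,2]>60)
  if t.sum()>3: print(' nozzle',t.sum(),'x',np.percentile(X[t],[1,50,99]).round(1),'y',np.median(Y[t]).round(1),'z',Z[t].max().round(1))
  t=(abs(X-255)<40)&(abs(Y)<40)&(Z>45)&(Z<75)&(h[...,2]<110)&(h[...,1]<60); print(' head x',np.percentile(X[t],[1,5,20,50,95]).round(1) if t.any() else '')
  t=(abs(Q[...,0]-p[0])<.014)&(abs(Q[...,1]-p[1])<.016)&(Z>30)&(Z<300)
  if t.any(): print(' tip z',np.sort(Z[t])[:5].round(1))
E
python3 d.py
```

```text
6.9 [0.49386395 0.17695422 0.1240267 ] [-0.21388822  0.72162391  0.64342453] tcp cradle -2.4 -2.2
top canline x [ 32.7  35.6 215.5 227. ] [(30, np.float64(80.4), np.float64(3.4)), (50, np.float64(86.1), np.float64(-1.4)), (70, np.float64(83.0), np.float64(-0.1)), (90, np.float64(82.9), np.float64(-1.3)), (110, np.float64(83.1), np.float64(-1.7)), (130, np.float64(82.1), np.float64(0.4)), (150, np.float64(83.1), np.float64(-0.6)), (170, np.float64(83.2), np.float64(-0.3)), (190, np.float64(82.9), np.float64(-1.1)), (210, np.float64(65.1), np.float64(nan)), (230, np.float64(60.9), np.float64(nan))]
 nozzle 27 x [211.1 218.6 228.2] y -12.0 z 59.8
 head x [249.8 252.6 257.4 268.8 291.8]
 tip z [150.1 151.6 152.1 152.6 153.7]
scene canline x [ 35.8  37.8 223.1 228.8] [(50, np.float64(83.5), np.float64(10.7)), (70, np.float64(81.7), np.float64(10.3)), (90, np.float64(82.5), np.float64(1.3)), (110, np.float64(82.0), np.float64(1.5)), (130, np.float64(84.4), np.float64(2.9)), (150, np.float64(82.1), np.float64(2.1)), (170, np.float64(83.2), np.float64(1.7)), (190, np.float64(82.4), np.float64(2.8)), (210, np.float64(65.9), np.float64(nan)), (230, np.float64(63.3), np.float64(nan))]
 head x [222.4 250.7 253.  278.5 292.8]
 tip z [152.1 152.8 153.5 154.  154.1]
  return _methods._mean(a, axis=axis, dtype=dtype,
  ret = ret.dtype.type(ret / rcount)
```

Call:
drive_tool:
  targets:
    - [1,0.25,-0.5,0,0]
    - [1,0.25,-1,-1.5,0]
    - [1,0.25,-1,-3,0]
    - [1,0.25,-1,-4.5,0]
    - [1,0.25,-1,-6,0]
    - [1,0.25,-1,-7.5,0]
    - [1,0.25,-1,-9,0]
    - [1,0.25,-1,-10,0]
    - [1,0.25,-1,-10.6,0]
    - [1,0.25,-1,-11,0]
    - [1,0.25,-1,-11,0]

```text
time_s: 7.92
position: [0.496, 0.1667, 0.0134]
orientation: [0.51, 0.49, 0.509, -0.49]
ft_force: [-0.5, 0.3, -0.3]
grip_width: -0.001
```

```bash
python3 d.py 2>/dev/null
python3 - <<'E'
from h import *
f=grab_frame('wrist');save(f,'w9');Q=cloud(f);p=sense()['position'];t=(abs(Q[...,0]-p[0])<.014)&(abs(Q[...,1]-p[1])<.014)&(Q[...,2]>.0265);print(np.sort(Q[t][:,2])[:8].round(4))
E
```

```text
7.9167 [0.49599419 0.16673463 0.01343842] [-0.53881817  0.30278836 -0.25389455] tcp cradle 7.9 -0.5
top canline x [ -0.6  13.6 216.6 228.7] [(30, np.float64(80.4), np.float64(0.0)), (50, np.float64(82.7), np.float64(-0.4)), (70, np.float64(82.7), np.float64(0.6)), (90, np.float64(82.3), np.float64(-0.0)), (110, np.float64(82.8), np.float64(-0.1)), (130, np.float64(83.0), np.float64(0.7)), (150, np.float64(82.5), np.float64(-0.3)), (170, np.float64(82.5), np.float64(-0.5)), (190, np.float64(81.6), np.float64(0.1)), (210, np.float64(63.7), np.float64(nan)), (230, np.float64(62.3), np.float64(nan))]
 nozzle 27 x [210.2 219.  227.2] y -10.1 z 54.5
 head x [249.5 252.1 257.  268.8 292.2]
 tip z [39.7 43.1 43.4 43.7 43.7]
scene canline x [ -5.1  -3.7 217.9 226.8] [(50, np.float64(78.1), np.float64(9.4)), (70, np.float64(82.3), np.float64(4.5)), (90, np.float64(82.4), np.float64(0.9)), (110, np.float64(80.8), np.float64(1.3)), (130, np.float64(80.8), np.float64(2.3)), (150, np.float64(83.2), np.float64(-0.5)), (170, np.float64(81.8), np.float64(-0.8)), (190, np.float64(81.7), np.float64(0.3)), (210, np.float64(65.3), np.float64(nan)), (230, np.float64(60.5), np.float64(nan))]
 head x [218.5 232.9 253.1 279.2 293. ]
 tip z [41.5 41.8 41.9 44.  45.2]
[0.0426 0.0432 0.0434 0.0436 0.0436 0.0436 0.0437 0.044 ]
```

View pics/w9.png

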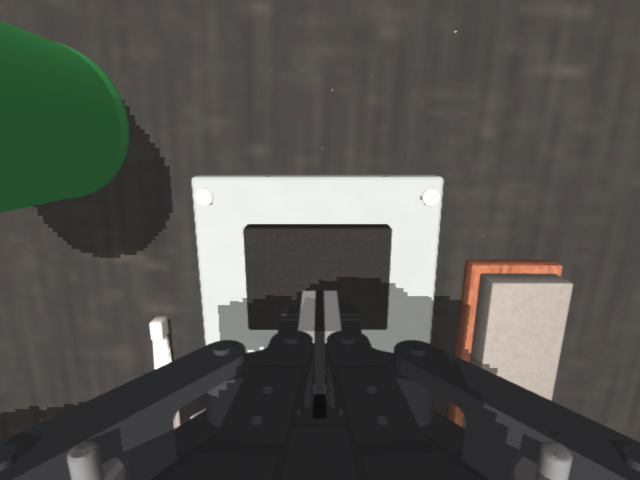

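Call:
drive_tool:
  targets:
    - [1,0.05,0,-0.8,0]
    - [1,0.1,-0.6,-0.8,0]
    - [1,0.1,-1.1,-0.8,0]
    - [1,0.1,-1.4,-0.8,0]
    - [1,0.1,-1.6,-0.8,0]
    - [1,0.1,-1.8,-0.8,0]
    - [1,0.1,-2.0,-0.8,0]
    - [1,0.1,-2.2,-0.8,0]
    - [1,0.1,-2.4,-0.8,0]
    - [1,0.15,-2.6,-0.8,0]
    - [1,0.15,-2.8,-0.8,0]
    - [1,0.15,-3.0,-0.8,0]

```text
time_s: 9.07
position: [0.4988, 0.137, 0.0071]
orientation: [0.51, 0.491, 0.509, -0.489]
ft_force: [0.4, 2.5, -0.6]
grip_width: -0.002
```

```bash
python3 d.py 2>/dev/null
```

```text
9.0667 [0.49879602 0.13700018 0.00707368] [ 0.40300027  2.48369831 -0.58542183] tcp cradle 37.7 1.2
top canline x [ 28.1  39.3 221.2 229.6] [(30, np.float64(87.8), np.float64(-10.2)), (50, np.float64(87.7), np.float64(-1.8)), (70, np.float64(82.7), np.float64(-0.3)), (90, np.float64(83.2), np.float64(-1.8)), (110, np.float64(82.7), np.float64(-0.4)), (130, np.float64(83.3), np.float64(0.4)), (150, np.float64(83.3), np.float64(-0.1)), (170, np.float64(82.0), np.float64(0.6)), (190, np.float64(82.8), np.float64(0.8)), (210, np.float64(79.9), np.float64(1.3)), (230, np.float64(61.6), np.float64(nan))]
 nozzle 33 x [226.4 235.5 243.3] y -10.0 z 60.0
 head x [246.9 251.7 256.8 267.9 291.7]
 tip z [39.8 41.5 43.2 43.9 44. ]
scene canline x [ 25.7  26.8 223.2 228.4] [(30, np.float64(88.8), np.float64(-1.3)), (90, np.float64(79.5), np.float64(9.3)), (110, np.float64(82.5), np.float64(3.1)), (130, np.float64(82.2), np.float64(1.9)), (150, np.float64(82.3), np.float64(0.9)), (170, np.float64(82.5), np.float64(0.2)), (190, np.float64(82.2), np.float64(-0.1)), (210, np.float64(80.6), np.float64(2.9)), (230, np.float64(62.8), np.float64(nan))]
 head x [229.  249.  253.2 280.3 293.2]
 tip z [35.1 35.8 36.9 37.  39. ]
```

Call:
drive_tool:
  targets:
    - [1,0,-0.15,0,0]
    - [1,0,-0.3,0,0]
    - [1,0,-0.45,0,0]
    - [1,0,-0.6,0,0]
    - [1,0,-0.75,0,0]
    - [1,0,-0.9,0,0]
    - [1,0,-1.05,0,0]
    - [1,0,-1.2,0,0]

```text
time_s: 9.83
position: [0.4988, 0.1245, 0.007]
orientation: [0.51, 0.491, 0.509, -0.489]
ft_force: [-0.2, 2.4, -0.2]
grip_width: 0.0
```

Call:
drive_tool:
  targets:
    - [1,0,-0.12,0,0]
    - [1,0,-0.24,0,0]
    - [1,0,-0.36,0,0]
    - [1,0,-0.48,0,0]

```text
time_s: 10.17
position: [0.4987, 0.1198, 0.007]
orientation: [0.51, 0.491, 0.509, -0.489]
ft_force: [0.4, 5.0, 0.6]
grip_width: 0.002
```

Call:
drive_tool:
  targets:
    - [1,0,-0.1,0,0]
    - [1,0,-0.2,0,0]
    - [1,0,-0.3,0,0]
    - [1,0,-0.4,0,0]

```text
time_s: 10.5
position: [0.4989, 0.1171, 0.0072]
orientation: [0.51, 0.492, 0.51, -0.488]
ft_force: [0.7, 5.8, 0.2]
grip_width: -0.001
```

Call:
drive_tool:
  targets:
    - [1,0,-0.1,0,0]
    - [1,0,-0.2,0,0]

```text
time_s: 10.67
position: [0.4989, 0.1165, 0.0073]
orientation: [0.509, 0.493, 0.511, -0.487]
ft_force: [0.2, 6.2, 0.9]
grip_width: 0.001
```

Call:
drive_tool:
  targets:
    - [1,0,-0.1,0,0]
    - [1,0,-0.2,0,0]
    - [1,0,-0.3,0,0]
    - [1,0,-0.4,0,0]
    - [1,0,-0.4,0,0]

```text
time_s: 11.08
position: [0.4989, 0.1135, 0.0073]
orientation: [0.509, 0.493, 0.511, -0.486]
ft_force: [-0.3, 6.1, 0.4]
grip_width: 0.0
```

```bash
python3 d.py 2>/dev/null
```

```text
11.0833 [0.49887178 0.11352327 0.00733839] [-0.28141625  6.11772695  0.41431897] tcp cradle 61.1 0.4
top canline x [ 53.2  65.4 228.7 229.9] [(50, np.float64(84.4), np.float64(-9.9)), (70, np.float64(88.2), np.float64(-7.2)), (90, np.float64(84.9), np.float64(-1.5)), (110, np.float64(85.1), np.float64(-1.7)), (130, np.float64(84.8), np.float64(-1.4)), (150, np.float64(85.5), np.float64(-0.8)), (170, np.float64(82.7), np.float64(-1.0)), (190, np.float64(82.7), np.float64(-0.3)), (210, np.float64(82.0), np.float64(0.2)), (230, np.float64(82.1), np.float64(2.6))]
 nozzle 18 x [253.5 262.3 266.6] y -6.3 z 57.7
 head x [215.3 217.2 224.  258.6 290.7]
 tip z [40.6 41.4 41.6 46.6 47. ]
scene canline x [ 49.   50.4 229.2 229.9] [(50, np.float64(86.3), np.float64(-3.2)), (110, np.float64(76.7), np.float64(nan)), (130, np.float64(84.2), np.float64(5.6)), (150, np.float64(83.4), np.float64(0.0)), (170, np.float64(82.3), np.float64(-0.4)), (190, np.float64(82.6), np.float64(0.2)), (210, np.float64(81.9), np.float64(-0.5)), (230, np.float64(83.3), np.float64(1.3))]
 head x [216.  218.9 231.2 260.5 292.6]
 tip z [35.  35.9 37.2 38.1 38.3]
```

Call:
drive_tool:
  targets:
    - [1,0,-0.1,0,0]
    - [1,0,-0.2,0,0]
    - [1,0,-0.3,0,0]
    - [1,0,-0.3,0,0]

```text
time_s: 11.52
position: [0.4988, 0.1124, 0.0074]
orientation: [0.508, 0.494, 0.513, -0.485]
ft_force: [0.3, 8.3, 0.7]
grip_width: 0.001
```

Call:
drive_tool:
  targets:
    - [1,0,-0.1,0,0]
    - [1,0,-0.2,0,0]
    - [1,0,-0.3,0,0]
    - [1,0,-0.3,0,0]

```text
time_s: 11.85
position: [0.4987, 0.1114, 0.0074]
orientation: [0.508, 0.494, 0.514, -0.483]
ft_force: [0.0, 7.8, 0.4]
grip_width: 0.004
```

```bash
python3 d.py 2>/dev/null|grep -v tip
python3 - <<'E'
from h import *
cv2.imwrite('pics/s10.png',cv2.resize(grab_frame('top')['color'][230:360,260:450,::-1],(780,534),interpolation=cv2.INTER_CUBIC))
E
```

```text
11.85 [0.49874799 0.11136689 0.00742875] [0.01974694 7.77091337 0.42125629] tcp cradle 63.3 0.1
top canline x [ 57.2  72.5 228.6 230. ] [(70, np.float64(85.6), np.float64(-10.1)), (90, np.float64(84.1), np.float64(-1.0)), (110, np.float64(83.6), np.float64(-1.3)), (130, np.float64(83.6), np.float64(-0.3)), (150, np.float64(82.9), np.float64(-1.4)), (170, np.float64(83.4), np.float64(-0.6)), (190, np.float64(82.4), np.float64(-1.5)), (210, np.float64(84.7), np.float64(0.4)), (230, np.float64(82.9), np.float64(0.1))]
 nozzle 26 x [253.6 264.2 269.4] y -8.0 z 60.3
 head x [215.8 217.7 225.  257.4 290.3]
scene canline x [ 51.8  53.  228.7 229.9] [(50, np.float64(89.3), np.float64(-2.5)), (110, np.float64(79.7), np.float64(10.2)), (130, np.float64(82.6), np.float64(6.1)), (150, np.float64(84.0), np.float64(1.6)), (170, np.float64(83.2), np.float64(1.7)), (190, np.float64(81.6), np.float64(-0.0)), (210, np.float64(82.1), np.float64(0.2)), (230, np.float64(82.5), np.float64(2.9))]
 head x [216.1 220.3 232.5 259.6 292.9]
```

View pics/s10.png

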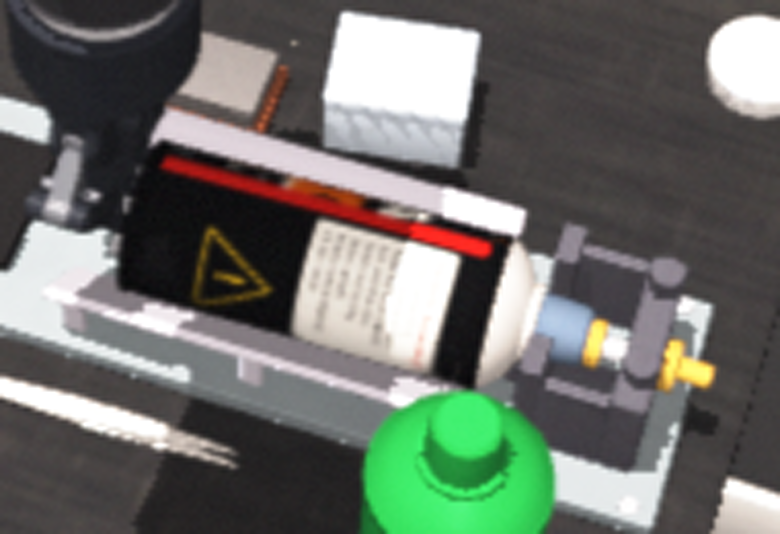

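Call:
drive_tool:
  targets:
    - [1,0,-0.1,0,0]
    - [1,0,-0.2,0,0]
    - [1,0,-0.3,0,0]
    - [1,0,-0.3,0,0]

```text
time_s: 12.33
position: [0.4987, 0.1105, 0.0075]
orientation: [0.507, 0.495, 0.515, -0.482]
ft_force: [0.3, 7.4, 0.3]
grip_width: 0.002
```

Call:
drive_tool:
  targets:
    - [1,0,-0.15,0,0]
    - [1,0,-0.3,0,0]
    - [1,0,-0.4,0,0]
    - [1,0,-0.4,0,0]

```text
time_s: 12.67
position: [0.4986, 0.1099, 0.0078]
orientation: [0.506, 0.497, 0.518, -0.479]
ft_force: [-0.3, 11.6, 0.9]
grip_width: 0.0
```

Call:
drive_tool:
  targets:
    - [1,0,0.3,0,0]
    - [1,0,0.8,0,0]
    - [1,-0.1,1.8,0,0]
    - [1,-0.15,3.0,0,0]
    - [1,-0.2,4.2,0,0]
    - [1,-0.2,5.2,0,0]
    - [1,-0.2,5.5,1.5,0]
    - [1,-0.2,5.5,4,0]
    - [1,-0.2,5.5,7,0]
    - [1,-0.2,5.5,10,0]
    - [1,-0.2,5.5,12,0]
    - [1,-0.2,5.5,12,0]

```text
time_s: 13.67
position: [0.5002, 0.1664, 0.1339]
orientation: [0.508, 0.499, 0.516, -0.476]
ft_force: [1.0, 0.6, 0.5]
grip_width: 0.0
```

```bash
python3 d.py 2>/dev/null|grep -v tip
python3 - <<'E'
from h import *
f=grab_frame('scene');t=grab_frame('top');w=grab_frame('wrist')
np.savez('e.npz',s=f['color'],t=t['color'],w=w['color'])
a=cv2.resize(f['color'][190:330,270:410,::-1],(400,400),interpolation=cv2.INTER_CUBIC);b=cv2.resize(w['color'][:,80:560,::-1],(400,400))
cv2.imwrite('pics/s11.png',np.hstack([a,b]))
E
```

```text
13.6667 [0.50021608 0.16636129 0.13392528] [0.99244968 0.64495859 0.54739746] tcp cradle 8.4 3.7
top canline x [ 73.6  76.  228.6 229.8] [(70, np.float64(82.7), np.float64(-1.8)), (90, np.float64(84.7), np.float64(-2.1)), (110, np.float64(83.6), np.float64(-1.6)), (130, np.float64(83.1), np.float64(-0.2)), (150, np.float64(83.2), np.float64(-1.1)), (170, np.float64(83.1), np.float64(-0.9)), (190, np.float64(82.2), np.float64(-0.2)), (210, np.float64(82.3), np.float64(0.4)), (230, np.float64(83.3), np.float64(0.3))]
 nozzle 10 x [261.3 263.9 266.2] y -9.1 z 52.0
 head x [215.3 217.1 223.7 258.2 290.5]
scene canline x [ 76.6  78.8 227.9 229.9] [(90, np.float64(78.7), np.float64(10.1)), (110, np.float64(84.1), np.float64(-1.2)), (130, np.float64(83.7), np.float64(0.7)), (150, np.float64(82.4), np.float64(-0.6)), (170, np.float64(82.5), np.float64(0.1)), (190, np.float64(83.8), np.float64(0.5)), (210, np.float64(81.7), np.float64(-1.3)), (230, np.float64(81.4), np.float64(2.2))]
 head x [215.9 220.1 231.9 260.  292.6]
```

View pics/s11.png

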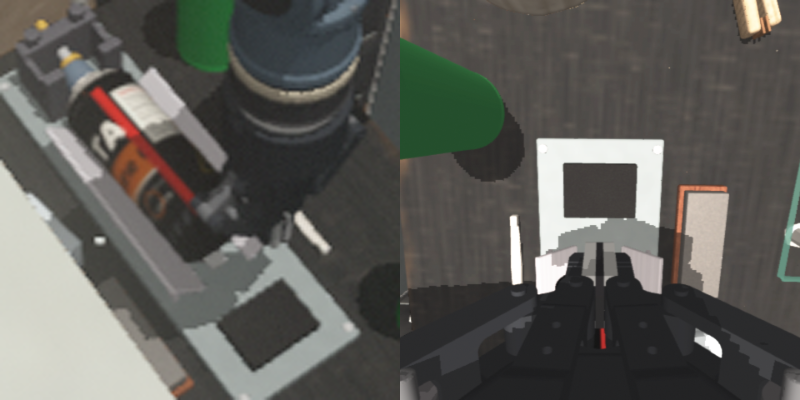

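Call:
drive_tool:
  targets:
    - [1,0,1,2,0]
    - [1,0,3,4,0]
    - [1,0,6,6,0]
    - [1,0,9,7,0]
    - [1,0,11,7,0]
    - [1,0,11,7,0]
    - [1,0,11,7,0]

```text
time_s: 14.5
position: [0.4943, 0.2755, 0.194]
orientation: [0.505, 0.494, 0.519, -0.481]
ft_force: [-0.0, 0.1, -0.3]
grip_width: -0.002
```

```bash
python3 d.py 2>/dev/null|grep -v tip
python3 - <<'E'
from h import *
o=np.array([.4962,.1746]);u=np.array([.0379,-.9993]);v=np.array([.9993,.0379])
D={n:grab_frame(n) for n in('scene','top','wrist')}
for n,f in D.items():
  Q=cloud(f);X=(Q[...,:2]-o)@u*1000;Y=(Q[...,:2]-o)@v*1000;Z=Q[...,2]*1000
  for a in range(46,82,3):
    t=(abs(X-a)<1.5)&(abs(Y)<6); r=(abs(X-a)<1.5)&(abs(Y)<18)&(abs(Y)>10)
    print(n,a,t.sum(),Z[t].max().round(1) if t.any() else '',np.median(Z[t]).round(1) if t.any() else '','side',np.median(Z[r]).round(1) if r.any() else '')
  for nm,(x0,y0) in dict(tw=(.418,.083),oil=(.578,.121),box=(.605,.019)).items():
    m=(abs(Q[...,0]-x0)<.05)&(abs(Q[...,1]-y0)<.07)&(Z>6)&(abs(Y)>58)
    print(nm,m.sum(),Q[m].mean(0).round(3) if m.any() else '')
for n in('scene','top'):
  Q=cloud(dict(np.load(n+'0.npz')));Y=(Q[...,:2]-o)@v*1000
  for nm,(x0,y0) in dict(tw=(.418,.083),oil=(.578,.121),box=(.605,.019)).items():
    m=(abs(Q[...,0]-x0)<.05)&(abs(Q[...,1]-y0)<.07)&(Q[...,2]>.006)&(abs(Y)>58);print('start',n,nm,m.sum(),Q[m].mean(0).round(3))
a=cv2.resize(D['scene']['color'][190:330,270:410,::-1],(400,400),interpolation=cv2.INTER_CUBIC);b=cv2.resize(D['top']['color'][220:380,240:440,::-1],(400,400),interpolation=cv2.INTER_CUBIC)
cv2.imwrite('pics/s12.png',np.hstack([a,b]))
E
```

```text
14.5 [0.49434873 0.27545198 0.19396155] [-0.04948816  0.05307744 -0.34189491] tcp cradle -100.9 2.0
top canline x [ 73.4  75.6 228.4 229.8] [(70, np.float64(81.1), np.float64(-0.4)), (90, np.float64(83.4), np.float64(-1.4)), (110, np.float64(83.6), np.float64(-1.4)), (130, np.float64(83.6), np.float64(-1.8)), (150, np.float64(83.7), np.float64(-0.2)), (170, np.float64(82.9), np.float64(0.0)), (190, np.float64(82.0), np.float64(-0.8)), (210, np.float64(83.2), np.float64(0.0)), (230, np.float64(80.8), np.float64(0.9))]
 nozzle 11 x [254.1 263.1 266.7] y -9.1 z 57.5
 head x [215.6 217.1 223.7 258.4 290.4]
scene canline x [ 76.1  77.6 227.4 229.4] [(90, np.float64(83.4), np.float64(-0.2)), (110, np.float64(84.5), np.float64(1.5)), (130, np.float64(82.8), np.float64(0.3)), (150, np.float64(82.4), np.float64(-1.2)), (170, np.float64(82.2), np.float64(-0.8)), (190, np.float64(81.5), np.float64(-0.7)), (210, np.float64(82.5), np.float64(2.7)), (230, np.float64(80.4), np.float64(-0.4))]
 head x [216.7 219.2 232.1 261.3 292.7]
scene 46 7 13.3 11.6 side 12.4
scene 49 7 15.8 13.5 side 12.2
scene
[... 627 characters left out ...]
 73 3 81.8 81.2 side 75.4
top 76 10 82.6 80.6 side 78.5
top 79 10 82.9 79.6 side 78.3
tw 247 [0.419 0.091 0.01 ]
oil 1178 [0.589 0.127 0.023]
box 1240 [0.606 0.029 0.033]
wrist 46 0   side 
wrist 49 0   side 
wrist 52 0   side 
wrist 55 0   side 
wrist 58 0   side 
wrist 61 0   side 
wrist 64 0   side 
wrist 67 0   side 
wrist 70 0   side 
wrist 73 0   side 
wrist 76 99 55.3 30.2 side 34.1
wrist 79 109 54.3 43.3 side 36.5
tw 0 
oil 1165 [0.586 0.172 0.018]
box 0 
start scene tw 30 [0.42  0.051 0.012]
start scene oil 396 [0.583 0.132 0.023]
start scene box 159 [0.592 0.04  0.035]
start top tw 255 [0.419 0.091 0.01 ]
start top oil 1172 [0.589 0.126 0.022]
start top box 1247 [0.606 0.029 0.033]
```

View pics/s12.png

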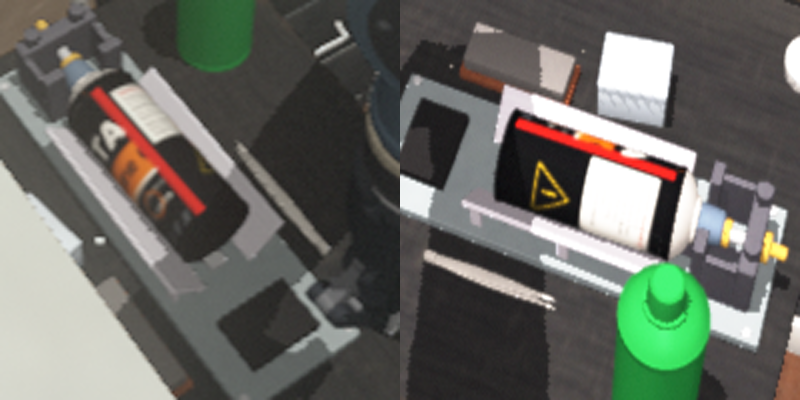

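The picture shows the can home with its nozzle on the plunger and no robot contact. The scene depth puts the catch about 18 mm above the bench just behind the base (x 64–74 mm), with the bed beside it at about 12.5 mm, so the catch is up. The bystanders haven't moved, so I'm handing it in.

```bash
python3 -c "
from bench import *
print(sign_off())"
```

```text
the job is handed in; nothing more can be done
None
```

The can is loaded: I tipped it over near its top with the shut fingers, and it fell into the trough with its nozzle towards the head. I then slid it home by pushing on its base. I handed in at about 14.6 s.

**First push:** It went wrong. The fingertips sit about 28 mm higher than the reported TCP, so they landed on the can's shoulder with about 9 N upward on the tool. I eased off, the can stood up again, and I repeated the push lower.

**Forces:** Sliding took about 2.5 N, the plunger raised it to 5–8 N, and it reached 11.6 N at the solid stop. These are readings at the end of each move, all under the 25 N limit.

**Last checks:**
- **Can:** its base stayed at about x 76 mm after the fingers left, so it did not spring back. It lies level in the trough.
- **Catch:** it is up behind the base, at about 18 mm against 12.5 mm for the bed beside it. Only the scene camera could see it.
- **Bystanders:** the oilstone and carton are unmoved within 2 mm in both fixed views. The tweezers are unmoved in the top view; the scene view's before and after positions differ by 38 mm, probably because they were partly hidden at the start.
- **Robot:** it is touching nothing.

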